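# Vent and unlock the pressure cooker

## Robot

A 7-joint arm with a two-finger parallel gripper is mounted at the origin on a cart in front of the work surface, level with it; the furniture and walls round the work are solid. World frame = base frame: x ahead of the robot, y to its left, z up, the work surface at z = 0. Lengths are in m, angles in rad, forces in N, time in s.
With the tool pointing down it reaches from about 0.425 to 0.925 m from the base axis. Payload 6.8 kg.
Tool frame: the origin (TCP) lies on the centre line of the jaws, within the pads' length; the fingertips stand 17 mm ahead of it and the grasp point (between the pads) lies 2 mm behind it; z points along the fingers, x is the direction in which the jaws open and shut, and the axes are right-handed (so a half turn about z gives the same grasp; the last joint's range is limited). The gripper opens to 85 mm and grips with 20 to 120 N. Pads are 22 mm wide; open, the fingers measure 114 mm over their backs; the gripper's body (76 mm by 85 mm) begins 54 mm behind the grasp point. The pads swing forward as they close: fully open they stand 13 mm farther back than shut.
Start: joints at [1.132, 0.477, 0.022, 1.555, -0.011, 1.109, -0.083], TCP at [0.219, -0.638, 0.248] pointing down, gripper open.
Joint ranges: [-2.96, 2.96], [-0.34, 2.1], [-1.41, 1.46], [0.24, 2.44], [-1.37, 4.51], [0.17, 1.92], [-2.96, 2.96]. Speed limits (rad/s): [2.39, 2.39, 3.14, 3.14, 3.14, 3.14, 3.14].

## Interface

Orientations are given as a rotation vector (axis times angle).
In Python, from bench import r gives the robot as it stands.
- The arm moves only by the tool arm_command, never from a script. Its argument "increments" is a list of rows, each a list of 3 entries, a list of its own where there are three numbers: the shift along the world's x, y, z in m, then the turn, a rotation vector about the world's x, y, z in rad, then the opening in per cent of the stroke, from 0 (shut) to 100 (fully open). A call has 1 to 10 rows; each row is the pose to reach, as a shift and turn from the pose commanded when the call began; what a row does not reach only later rows make up. A row lasts 1/10 s, in which the tool goes at most 50 mm and 8.59 degrees, less where a joint would pass 70% of its speed; a pose out of reach is approached as far as the arm can. A call with a gripper value outside its range is refused whole. The fingers move at their own pace and stop on an object; "newtons" is the grip in N (left out, the last holds). Time passes only in rows, so rows that repeat a pose let the fingers close. It gives the time, the measured TCP pose, the force and the opening at its end, in the units of the state.
- r.get_obs(): the state, without advancing time (a new reading comes with each control period).
- r.grab_frame(name): name is "side" or "top"; returns the picture (480x640x3 uint8, blue, green, red); there is no depth.
- r.camera_model(name): a dict with "camera_matrix" (3x3 intrinsics, pixels), "camera_from_world" (4x4, takes a point from world to camera coordinates). Camera axes: x right, y down, z forward; pixel columns grow to the right and rows downward; lengths in m; the calibration is good to about 2 mm. A picture is of the moment at which its call begins. camera_model takes no time and is no camera call.
- r.hand_in(): hands the job in, once; it reports no verdict.
The state is a dict: "clock": time; "joints": joint angles; "qvel": joint speeds; "tau": joint torques, N m; "tcp_pos": TCP position; "orientation": TCP orientation; "contact_force": force on the tool from outside, world axes, zero at the start; "moment": the same for the moment, N m; "grip_width": finger opening in m.
Only numpy, scipy, OpenCV 4.12 (cv2) and the standard library are available. Lean on these libraries where they do the work, as an engineer would, in place of code of your own. Each camera call takes 0.05 s, during which the arm holds its last target. There are 200 camera calls.

## Task

The pressure cooker has cooled and is to be opened. With a fingertip push the small pointer on top of its lid clockwise round to the steam mark (the three wavy lines), as far as it goes, and only then push the lid's long handle anticlockwise, seen from above, off the pan's own handle until it comes up against its stop; leave the pointer at the steam mark. The cooker stays standing where it is, neither lifted nor shoved or twisted away, and the bowl, mug, garlic and wooden spoon near it are left alone.

Things in the scene. Friction and masses are not known exactly. Their poses are not given: they have to be found in the camera images.
- cooker: Pan of a steel pressure cooker, loose, 3 to 4 kg with its lid, 210 mm across. Origin: centre of its underside, on the worktop. Its +x points along its long black handle (26 mm wide, 84 to 106 mm above the worktop, 0.11 to 0.255 m from the axis), which points to the robot's left (+y) within about 25 degrees. A small loop handle stands out to 0.145 m on the opposite side.
- cooker_lid (a joint): Turn of the bayonet lid about the cooker's upright axis, rad: 0 shut (lid handle exactly over the pan's handle), growing anticlockwise seen from above, which carries the lid handle towards the robot, to the open stop at 0.52. Starts at 0. It stays where it is left; about 2 N at the lid handle moves it; a hard push on the stop slides the cooker.
- lid_handle (a point): Point in the middle of the lid's long black handle, 0.165 m from the cooker's axis, 124 mm above the worktop. Here the handle is 28 mm wide with upright sides, from 110 to 138 mm above the worktop; it ends 0.254 m from the axis. When shut, the pan's own handle lies 4 mm below it. The point's x axis points outward along the handle.
- steam_selector (a joint): Turn of the steam pointer about the same upright axis, relative to the lid, rad: 0 at the steam mark, where it has its stop; 0.80 at the single dot, 1.60 at the double dot; it grows anticlockwise seen from above, so pushing it clockwise brings it to 0. Starts between 0.75 and 1.6. It stays where it is left; about 1 N near its tip moves it.
- valve_hub (a point): Centre of the steam pointer's round black hub (30 mm across) in the middle of the lid, on the cooker's axis, 148 mm above the worktop. Round it the lid is flat out to 82 mm from the axis, 133 mm above the worktop; at the edge of that flat, clockwise of the lid handle, stand a 9 mm tall safety valve and a 5 mm tall pin, both over 60 mm from the axis.
- pointer_tip (a point): Point 50 mm out from the hub's axis near the end of the pointer arm, 148 mm above the worktop. The black arm is 11 mm wide with upright sides, ends 52 mm from the axis, and stands 140 to 156 mm above the worktop (7 to 23 mm above the lid). The point's x axis points outward along the arm.
- steam_mark (a point): The steam mark, three short wavy black lines on the lid's flat top, 70 mm from the axis, 60 degrees anticlockwise of the lid handle. The other marks, on the same circle, are a single dot 46 degrees and a double dot 92 degrees farther anticlockwise.
- pan_handle (a point): Point on the pan's own long handle, 0.24 m from the cooker's axis, 95 mm above the worktop.
- bowl: Small loose white bowl, 115 mm across, 51 mm tall, left of the cooker; origin at its underside. A bystander.
- serving_spoon: Loose wooden spoon, 315 mm long, 15 mm tall, lying right of the cooker; origin under its middle. A bystander.
- garlic: Loose garlic bulb, 60 mm, behind the cooker to the right; origin at its underside. A bystander.
- mug: Loose white mug with dots, 82 mm across without its handle, 91 mm tall, left of the cooker; origin at its underside. A bystander.

How it is judged:
By the outcome, as a careful person would: the job done as asked, in the order asked, and still so for the second after the job is handed in, with the robot touching nothing.
It also fails if it takes over 51 s, if anything falls off the work surface, if the arm or the gripper's body presses on something with over 40 N, if the wrist force passes 120 N, or if a joint passes its speed limit or range.

## Working session

There is one attempt and no reset: what is moved stays moved. The work goes in short steps, Python scripts to look and compute and a tool call to move; the robot and the scene stay as the last step left them, time stands still between calls to the robot, and variables do not carry over. Pictures are saved under pics/ and viewed, about 8 in all and at most 12, crops included, and the job is handed in when it is done.

Besides the shell and the picture viewer there is one more tool, called after "Request:" by a JSON object that holds its "fn" and its "kwargs". arm_command: Moves the arm, as the interface text tells. Its arguments: {"type":"object","properties":{"increments":{"type":"array","items":{"type":"array"}},"newtons":{"type":"number"}},"required":["increments"]}

```bash
mkdir -p pics; python3 - <<'E'
from bench import r
import cv2
for n in("top","side"):
    cv2.imwrite(f"pics/{n}0.png",r.grab_frame(n)); m=r.camera_model(n); print(n,m["camera_matrix"],m["camera_from_world"])
o=r.get_obs(); print({k:o[k] for k in("clock","tcp_pos","orientation","grip_width")})
E
```

```text
top [[447.37480142   0.         327.95711205]
 [  0.         447.37480142 235.62681731]
 [  0.           0.           1.        ]] [[-0.00487409 -0.99984709 -0.01679384  0.10122419]
 [-0.99616112  0.00632262 -0.08731003  0.5690386 ]
 [ 0.08740286  0.01630381 -0.99603962  1.14399849]
 [ 0.          0.          0.          1.        ]]
side [[435.73467619   0.         324.73732548]
 [  0.         435.73467619 238.48814541]
 [  0.           0.           1.        ]] [[-0.82141983 -0.57018391 -0.01263958  0.50954535]
 [-0.2032746   0.31340477 -0.92760815  0.19676229]
 [ 0.53286855 -0.75938643 -0.3733408   1.1013303 ]
 [ 0.          0.          0.          1.        ]]
{'clock': 0.1, 'tcp_pos': array([ 0.21906623, -0.63792406,  0.2474378 ]), 'orientation': array([-2.55617406e+00,  1.82486780e+00,  2.17600223e-03]), 'grip_width': 0.08528129173806248}
```

View pics/top0.png

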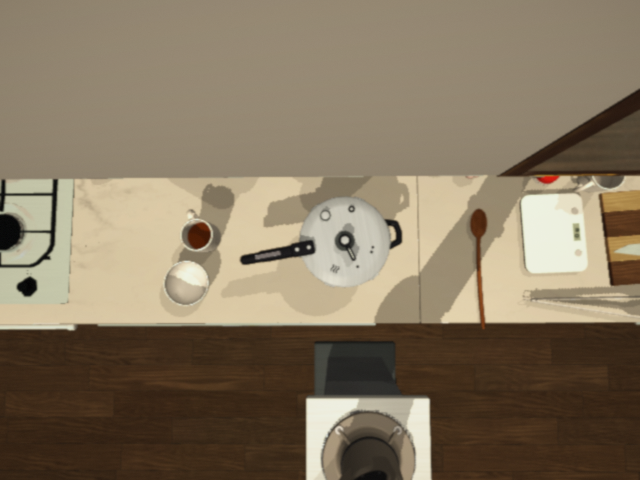

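View pics/side0.png

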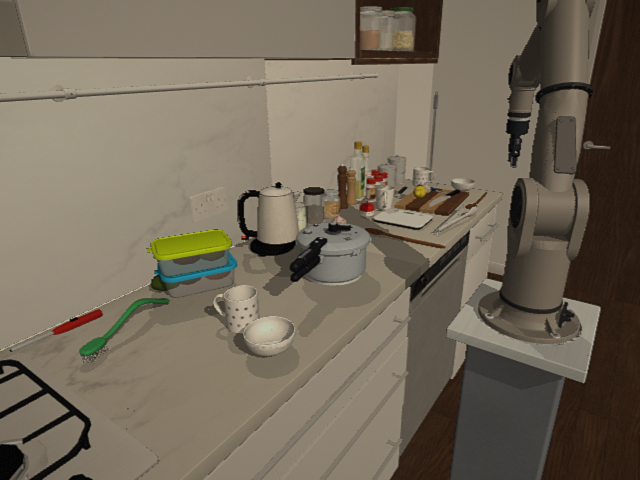

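Top: cooker hub ≈(346,240), handle end ≈(243,261), pointer towards (353,258). Side: mug and bowl are clear of the cooker. I'll zoom in.

```bash
cat > h.py <<'E'
import numpy as np, cv2
from bench import r
def back(n,u,v,z):
    m=r.camera_model(n);K=m["camera_matrix"];T=m["camera_from_world"];R=T[:3,:3];t=T[:3,3]
    d=R.T@np.linalg.inv(K)@[u,v,1];c=-R.T@t
    return c+d*(z-c[2])/d[2]
def proj(n,p):
    m=r.camera_model(n);T=m["camera_from_world"];q=m["camera_matrix"]@(T[:3,:3]@p+T[:3,3]);return q[:2]/q[2]
def crop(n,f,x,y,w,h,s):
    cv2.imwrite(f,cv2.resize(r.grab_frame(n)[y:y+h,x:x+w],None,fx=s,fy=s,interpolation=cv2.INTER_CUBIC))
E
python3 - <<'E'
from h import *
crop("top","pics/c1.png",235,190,180,105,4.4)
E
```

```text
(no output)
```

View pics/c1.png

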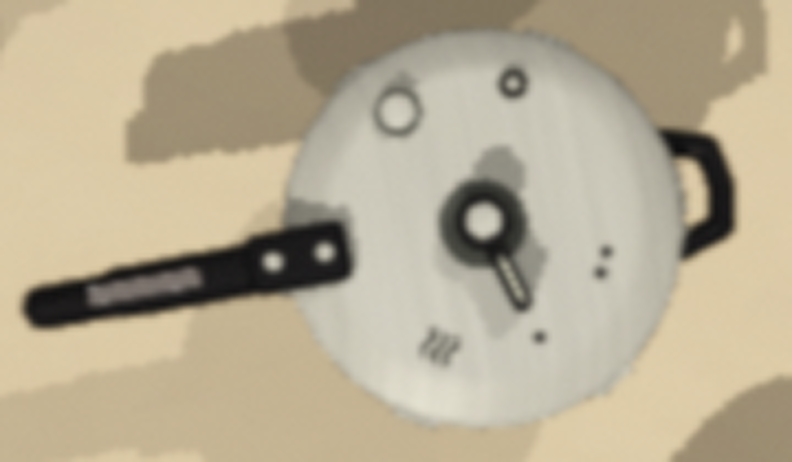

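```bash
python3 - <<'E'
from h import *
g=lambda u,v,z:back("top",235+u/4.4-.4,190+v/4.4-.4,z)
P=dict(hub=(484,221,.156),tip=(524,303,.156),steam=(438,347,.133),dot=(540,337,.133),dbl=(603,262,.133),hend=(25,308,.13),hmid=(180,281,.138))
c=g(*P["hub"])
for k,v in P.items():
    p=g(*v);d=p-c;print(k,p.round(4),np.hypot(*d[:2]).round(4),np.degrees(np.arctan2(d[1],d[0])).round(1))
E
```

```text
hub [0.5481 0.0573 0.156 ] 0.0 0.0
tip [0.5048 0.0367 0.156 ] 0.048 -154.5
steam [0.4824 0.0821 0.133 ] 0.0703 159.4
dot [0.4874 0.0274 0.133 ] 0.0677 -153.7
dbl [ 0.5275 -0.0069  0.133 ] 0.0675 -107.9
hend [0.5046 0.3051 0.13  ] 0.2515 100.0
hmid [0.5183 0.2201 0.138 ] 0.1655 100.4
```

Geometry is consistent: axis ≈ (0.548, 0.058), handle at 100°, steam mark at 160°, pointer at 205.5° (selector ≈ 0.79). Next I move to the anticlockwise side of the pointer with the fingers shut.

Request:
{"fn": "arm_command", "kwargs": {"increments": [[[0.02,0.045,0],[0,0,0.01],0],[[0.04,0.09,0],[0,0,0.02],0],[[0.06,0.135,0],[0,0,0.04],0],[[0.08,0.18,0],[0,0,0.05],0],[[0.1,0.225,0],[0,0,0.06],0],[[0.12,0.27,0],[0,0,0.08],0],[[0.14,0.315,0],[0,0,0.1],0],[[0.16,0.36,0],[0,0,0.11],0],[[0.18,0.405,0],[0,0,0.11],0],[[0.2,0.44,0],[0,0,0.11],0]], "newtons": 40}}

```text
clock: 1.15
tcp_pos: [0.4196, -0.1956, 0.2484]
orientation: [-2.655, 1.68, 0.0]
contact_force: [0.0, -0.7, 0.6]
grip_width: 0.0
```

Request:
{"fn": "arm_command", "kwargs": {"increments": [[[0.02,0.04,0],[0,0,0],0],[[0.04,0.08,0],[0,0,0],0],[[0.06,0.12,0],[0,0,0],0],[[0.08,0.16,-0.02],[0,0,0],0],[[0.1,0.19,-0.04],[0,0,0],0],[[0.112,0.204,-0.06],[0,0,0],0],[[0.112,0.204,-0.073],[0,0,0],0],[[0.112,0.204,-0.073],[0,0,0],0]]}}

```text
clock: 1.95
tcp_pos: [0.5295, 0.005, 0.1732]
orientation: [2.651, -1.68, -0.006]
contact_force: [-0.9, 0.2, 0.3]
grip_width: 0.0001
```

```bash
python3 - <<'E'
from h import *
import numpy as np
a=cv2.resize(r.grab_frame("top")[185:305,235:415],None,fx=3.3,fy=3.3,interpolation=2)
b=cv2.resize(r.grab_frame("side")[170:300,270:400],None,fx=3.05,fy=3.05,interpolation=2)
cv2.imwrite("pics/a2.png",a);cv2.imwrite("pics/b2.png",b)
h=300
A=cv2.resize(a,(450,300));B=cv2.resize(b,(300,300));cv2.imwrite("pics/ab2.png",np.hstack([A,B]))
print(r.get_obs()["tcp_pos"],r.get_obs()["contact_force"])
E
```

```text
[0.53064573 0.00410086 0.17536393] [ 0.93435334 -0.21025738 -0.29205772]
```

View pics/ab2.png

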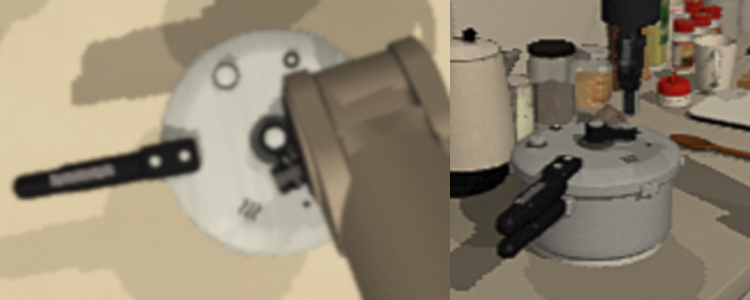

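The side view shows the shut fingertip at about (347.5, 218.5), beyond the pointer. The lid and pointer have not moved. I'll check the tip height.

```bash
python3 - <<'E'
from h import *
for z in(.17,.158,.145):print(z,proj("side",np.array([.5306,.0045,z])))
E
```

```text
0.17 [347.55821861 216.19891063]
0.158 [347.53086705 219.94429937]
0.145 [347.50144467 223.97325483]
```

Tip ≈ 0.16, so it sits 17 mm ahead of the TCP as stated. Next: descend 15 mm and sweep the arc.

Request:
{"fn": "arm_command", "kwargs": {"increments": [[[0,0,-0.008],[0,0,0],0],[[0,0,-0.015],[0,0,0],0],[[-0.004,0.01,-0.015],[0,0,0],0],[[-0.007,0.019,-0.015],[0,0,0],0],[[-0.011,0.023,-0.015],[0,0,-0.13],0],[[-0.015,0.027,-0.015],[0,0,-0.27],0],[[-0.018,0.032,-0.015],[0,0,-0.41],0],[[-0.021,0.037,-0.015],[0,0,-0.55],0],[[-0.023,0.042,-0.015],[0,0,-0.69],0],[[-0.023,0.042,-0.015],[0,0,-0.69],0]]}}

```text
clock: 3.05
tcp_pos: [0.5079, 0.0493, 0.1607]
orientation: [-1.929, 2.479, -0.0]
contact_force: [0.2, -0.3, 0.2]
grip_width: 0.0005
```

```bash
python3 - <<'E'
from h import *
o=r.get_obs();print(o["tcp_pos"],o["contact_force"],o["orientation"])
crop("side","pics/s3.png",290,195,100,60,6)
E
```

```text
[0.50790769 0.04925124 0.16074469] [ 0.23182581 -0.34270139  0.21886749] [-1.92902817e+00  2.47877235e+00 -2.19939169e-04]
```

View pics/s3.png

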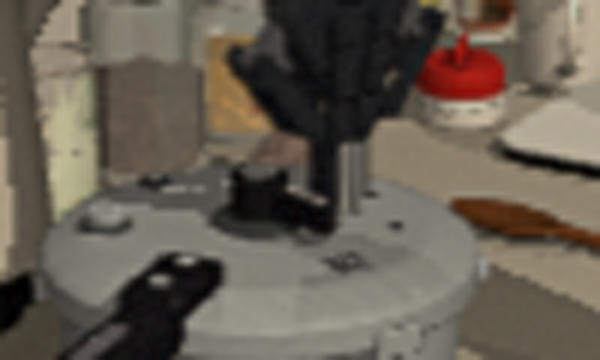

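The finger is against the pointer and carrying it, now near 166°. I'll push on gently and watch the force.

Request:
{"fn": "arm_command", "kwargs": {"increments": [[[-0.001,0.0015,0],[0,0,-0.05],0],[[-0.001,0.003,0],[0,0,-0.1],0],[[-0.001,0.004,0],[0,0,-0.1],0],[[0,0.005,0],[0,0,-0.1],0],[[0,0.005,0],[0,0,-0.1],0]]}}

```text
clock: 3.6
tcp_pos: [0.5082, 0.0527, 0.1603]
orientation: [1.805, -2.571, -0.0]
contact_force: [-0.6, 0.5, -0.4]
grip_width: -0.0001
```

Request:
{"fn": "arm_command", "kwargs": {"increments": [[[0.0005,0.001,0],[0,0,0],0],[[0.001,0.002,0],[0,0,0],0],[[0.001,0.002,0],[0,0,0],0]]}}

```text
clock: 3.9
tcp_pos: [0.5085, 0.0533, 0.1601]
orientation: [1.8, -2.572, 0.001]
contact_force: [-4.1, -4.5, 2.9]
grip_width: -0.0001
```

About 6 N appears at the tangential position expected for the stop. I'll back off, lift and look.

Request:
{"fn": "arm_command", "kwargs": {"increments": [[[-0.002,-0.006,0],[0,0,0],0],[[-0.005,-0.014,0],[0,0,0],0],[[-0.005,-0.014,0.03],[0,0,0],0],[[-0.005,-0.014,0.07],[0,0,0],0],[[0.01,-0.05,0.07],[0,0,-0.1],0],[[0.03,-0.09,0.07],[0,0,-0.2],0],[[0.03,-0.13,0.07],[0,0,-0.2],0]]}}

```text
clock: 4.6
tcp_pos: [0.5415, -0.0768, 0.2312]
orientation: [-1.532, 2.739, -0.003]
contact_force: [0.0, 0.5, 0.0]
grip_width: 0.0002
```

```bash
python3 - <<'E'
from h import *
o=r.get_obs();print(o["tcp_pos"],o["contact_force"],o["joints"])
crop("top","pics/t4.png",235,190,180,105,4.4)
E
```

```text
[ 0.54154801 -0.07684597  0.23117944] [0.04632555 0.54503929 0.02175204] [ 0.15753621  0.29049481 -0.15753984  1.87610649  0.05416909  0.97522827
 -2.14520558]
```

View pics/t4.png

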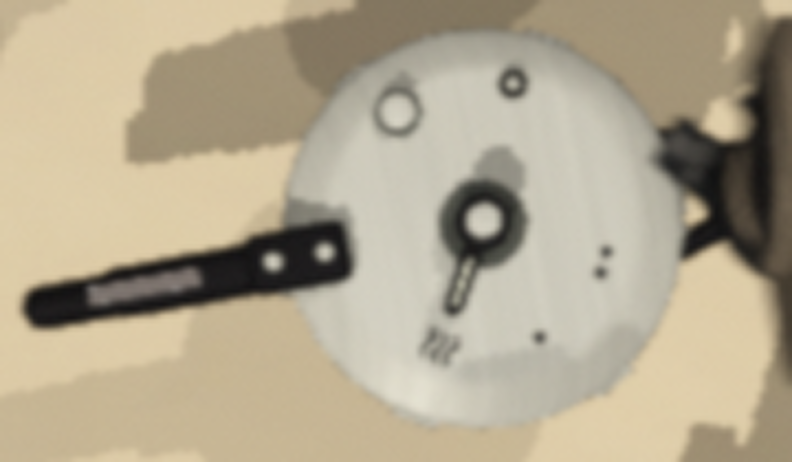

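The pointer sits at about 160.5° against the steam mark at 159.5°, so it is on the mark, and the cooker has not moved. Now I go round to the far (clockwise) side of the lid handle, turning the tool +0.72 rad so that joint 7 stays in range.

Request:
{"fn": "arm_command", "kwargs": {"increments": [[[0,0.04,0],[0,0,0.08],0],[[0,0.08,0],[0,0,0.18],0],[[0.005,0.12,0],[0,0,0.28],0],[[0.01,0.16,0],[0,0,0.38],0],[[0.013,0.2,0],[0,0,0.48],0],[[0.013,0.24,0],[0,0,0.6],0],[[0.013,0.28,0],[0,0,0.72],0],[[0.013,0.314,0],[0,0,0.72],0],[[0.013,0.314,-0.03],[0,0,0.72],0],[[0.013,0.314,-0.03],[0,0,0.72],0]]}}

```text
clock: 5.65
tcp_pos: [0.5499, 0.2384, 0.1971]
orientation: [2.401, -2.018, -0.004]
contact_force: [-1.0, -1.9, -0.3]
grip_width: -0.0
```

Request:
{"fn": "arm_command", "kwargs": {"increments": [[[0,0,-0.03],[0,0,0],0],[[0,0,-0.05],[0,0,0],0],[[0,0,-0.066],[0,0,0],0],[[0,0,-0.066],[0,0,0],0]]}}

```text
clock: 6.05
tcp_pos: [0.5514, 0.2368, 0.1327]
orientation: [2.399, -2.023, -0.002]
contact_force: [-0.3, 0.4, 0.0]
grip_width: -0.0
```

```bash
python3 - <<'E'
from h import *
o=r.get_obs();print(o["tcp_pos"],o["contact_force"],o["joints"])
crop("side","pics/s5.png",270,190,110,80,6)
E
```

```text
[0.55141487 0.23681591 0.13266083] [-0.29986843  0.41992904  0.03637177] [-0.22674622  0.51495614 -0.3735488   1.8168013   0.23996624  0.8581551
 -2.1161311 ]
```

View pics/s5.png

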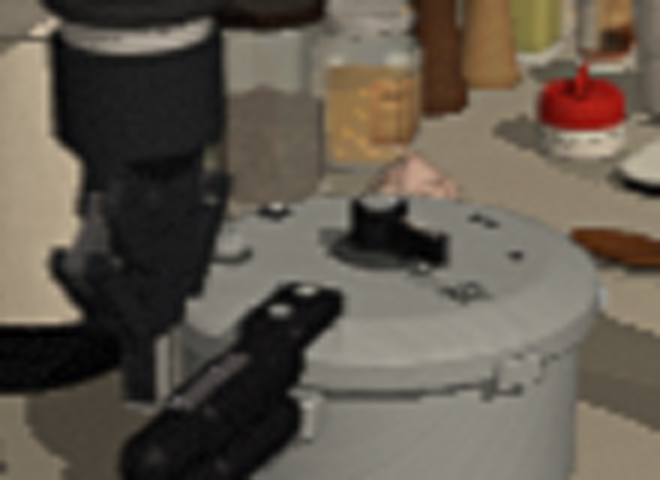

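The fingertip is behind the handle, above the pan handle and touching nothing. The pointer is at the steam mark. Now I push the handle round.

Request:
{"fn": "arm_command", "kwargs": {"increments": [[[-0.005,-0.001,0.002],[0,0,0],0],[[-0.01,-0.002,0.003],[0,0,0],0],[[-0.018,-0.003,0.003],[0,0,0.05],0],[[-0.027,-0.004,0.003],[0,0,0.1],0],[[-0.036,-0.005,0.003],[0,0,0.15],0],[[-0.045,-0.007,0.003],[0,0,0.2],0],[[-0.054,-0.01,0.003],[0,0,0.26],0],[[-0.063,-0.013,0.003],[0,0,0.31],0],[[-0.063,-0.013,0.003],[0,0,0.31],0]]}}

```text
clock: 7.0
tcp_pos: [0.4887, 0.2258, 0.1385]
orientation: [-2.686, 1.626, -0.002]
contact_force: [0.1, -0.3, -0.4]
grip_width: 0.0002
```

Request:
{"fn": "arm_command", "kwargs": {"increments": [[[-0.005,-0.002,-0.001],[0,0,0.03],0],[[-0.0095,-0.004,-0.002],[0,0,0.05],0],[[-0.0135,-0.006,-0.002],[0,0,0.08],0],[[-0.0175,-0.008,-0.002],[0,0,0.1],0],[[-0.02,-0.009,-0.002],[0,0,0.12],0],[[-0.023,-0.0105,-0.002],[0,0,0.14],0],[[-0.0255,-0.012,-0.002],[0,0,0.16],0],[[-0.0255,-0.012,-0.002],[0,0,0.16],0]]}}

```text
clock: 7.8
tcp_pos: [0.4631, 0.2132, 0.1351]
orientation: [2.808, -1.407, -0.001]
contact_force: [-0.0, 1.3, 0.9]
grip_width: -0.0001
```

```bash
python3 - <<'E'
from h import *
o=r.get_obs();print(o["tcp_pos"],o["contact_force"])
crop("side","pics/s6.png",270,190,120,80,6)
E
```

```text
[0.46310491 0.21315575 0.13510426] [-1.21681322e-03  1.25712662e+00  8.56367389e-01]
```

View pics/s6.png

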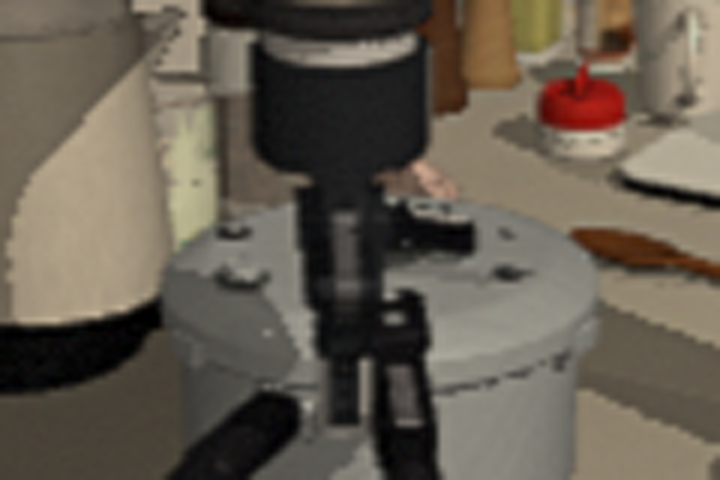

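The lid handle has swung with the finger, clear of the pan handle, and the cooker is in place. I'll creep to the stop.

Request:
{"fn": "arm_command", "kwargs": {"increments": [[[-0.0015,-0.001,0],[0,0,0],0],[[-0.003,-0.002,0],[0,0,0.02],0],[[-0.0045,-0.003,0],[0,0,0.02],0],[[-0.0045,-0.003,0],[0,0,0.02],0]]}}

```text
clock: 8.25
tcp_pos: [0.4588, 0.2103, 0.1351]
orientation: [2.821, -1.38, -0.001]
contact_force: [-1.4, 0.8, 0.3]
grip_width: 0.0001
```

Request:
{"fn": "arm_command", "kwargs": {"increments": [[[-0.0008,-0.0006,0],[0,0,0.01],0],[[-0.0016,-0.0012,0],[0,0,0.02],0],[[-0.0016,-0.0012,0],[0,0,0.02],0]]}}

```text
clock: 8.55
tcp_pos: [0.4575, 0.2094, 0.1353]
orientation: [2.836, -1.351, -0.0]
contact_force: [0.3, 1.7, -0.1]
grip_width: 0.0
```

Request:
{"fn": "arm_command", "kwargs": {"increments": [[[-0.0008,-0.0006,0],[0,0,0],0],[[-0.0016,-0.0012,0],[0,0,0.01],0],[[-0.0016,-0.0012,0],[0,0,0.01],0]]}}

```text
clock: 8.85
tcp_pos: [0.4559, 0.2082, 0.1354]
orientation: [-2.843, 1.337, 0.0]
contact_force: [0.9, 1.9, -0.4]
grip_width: -0.0001
```

Request:
{"fn": "arm_command", "kwargs": {"increments": [[[-0.0008,-0.0006,0],[0,0,0],0],[[-0.0016,-0.0012,0],[0,0,0],0],[[-0.0016,-0.0012,0],[0,0,0],0]]}}

```text
clock: 9.15
tcp_pos: [0.4552, 0.2077, 0.1355]
orientation: [-2.84, 1.337, -0.001]
contact_force: [3.2, 4.4, -3.7]
grip_width: 0.0001
```

The force rose to about 5 N exactly where the stop was predicted, so I stop pushing. I'll retreat outward and up, clear the view and check.

Request:
{"fn": "arm_command", "kwargs": {"increments": [[[0.006,0.005,0],[0,0,0],0],[[0.014,0.011,0],[0,0,0],0],[[0.014,0.011,0.04],[0,0,0],0],[[0.014,0.011,0.08],[0,0,0],0],[[0.014,0.011,0.12],[0,0,0],0],[[0.014,-0.035,0.12],[0,0,0],0],[[0.014,-0.08,0.12],[0,0,0],0],[[0.014,-0.125,0.12],[0,0,0],0],[[0.014,-0.17,0.12],[0,0,0],0],[[0.014,-0.215,0.12],[0,0,0],0]]}}

```text
clock: 10.15
tcp_pos: [0.4684, -0.01, 0.2556]
orientation: [2.842, -1.338, -0.0]
contact_force: [1.2, 0.2, 0.5]
grip_width: -0.0001
```

Request:
{"fn": "arm_command", "kwargs": {"increments": [[[0,-0.045,0],[0,0,0],0],[[0,-0.09,0],[0,0,0],0],[[0,-0.135,0],[0,0,0],0],[[0,-0.18,0],[0,0,0],0],[[0,-0.2,0],[0,0,0],0],[[0,-0.2,0],[0,0,0],0]]}}

```text
clock: 10.75
tcp_pos: [0.4678, -0.2121, 0.255]
orientation: [2.837, -1.347, -0.001]
contact_force: [-0.1, -0.2, 0.7]
grip_width: 0.0002
```

```bash
python3 - <<'E'
from h import *
o=r.get_obs();print(o["clock"],o["tcp_pos"],o["contact_force"])
crop("top","pics/t7.png",235,190,180,105,4.4)
E
```

```text
10.75 [ 0.46780815 -0.21213298  0.25499846] [-0.14980686 -0.16363286  0.71938851]
```

View pics/t7.png

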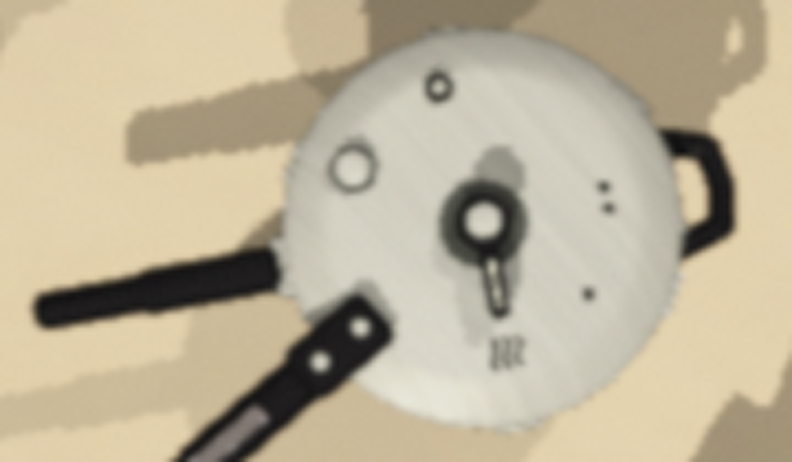

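The handle is rotated off the pan handle. The pan handle and loop look unmoved, and the pointer still points at the steam mark. Now the numbers.

```bash
python3 - <<'E'
from h import *
g=lambda u,v,z:back("top",235+u/4.4-.4,190+v/4.4-.4,z)
c=g(484,221,.156)
def a(u,v,z): d=g(u,v,z)-c; return np.degrees(np.arctan2(d[1],d[0]))%360
A=[a(273,262,.138),a(324,252,.138),a(438,347,.133),a(540,337,.133),a(603,262,.133),a(397,111,.142),a(513,82,.138)]
B=[a(320,361,.138),a(360,327,.138),a(507,352,.133),a(588,294,.133),a(606,197,.133),a(352,167,.142),a(438,87,.138)]
print(np.round(np.array(B)-A,1)%360, "pointer",a(452,312,.156),a(500,312,.156),"steam",A[2],B[2],"handle",A[:2],B[:2])
E
```

```text
[29.7 29.9 30.7 29.7 30.1 29.3 30.1] pointer 160.23515814334408 189.47595052667594 steam 159.41151376779928 190.0939301085657 handle [np.float64(100.01976392980858), np.float64(99.77791439107806)] [np.float64(129.7660625397151), np.float64(129.67015502632077)]
```

Lid turn is 29.9° on average against 29.8° at the stop. The pointer is within about 1° of the steam mark, so I hand in.

```bash
python3 -c "
from bench import r
print(r.hand_in())"
```

```text
the job is handed in; nothing more can be done
None
```

The cooker is opened as asked, and the job was handed in at about 10.8 s on the robot's clock. I pushed the pointer clockwise with the shut fingertips until it met its stop at about 6 N. Then I pushed the lid handle anticlockwise until it met its stop at about 5 N, and drew the arm well clear.

- **Lid:** the last top picture shows it turned 29.9° on average over seven features. The stop is at 29.8°.
- **Pointer:** it reads within about 1° of the steam mark, which is as fine as the picture allows.
- **Cooker:** the hub, pan handle and loop handle appear in the same place as before.
- **Bystanders:** the arm kept clear of the bowl, mug, garlic and spoon throughout. I did not measure their positions again at the end.

No check failed or disagreed with another.

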